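# Stamp a brass blank in the marking press

## Robot

A 6-joint arm with a two-finger parallel gripper is mounted at the origin on the work surface. World frame = base frame: x ahead of the robot, y to its left, z up, the work surface at z = 0. Lengths are in m, angles in rad, forces in N, time in s.
With the tool pointing down it reaches from about 0.35 to 1 m from the base axis. Payload 7.1 kg.
Tool frame: the origin (TCP) lies between the finger pads; the fingertips stand 22 mm ahead of it and the grasp point (between the pads) lies 3 mm ahead of it; z points along the fingers, y is the line along which they close (so a half turn about z gives the same grasp; the last joint's range is limited). The gripper opens to 85 mm and grips with 20 to 120 N. Pads are 22 mm wide; open, the fingers measure 114 mm over their backs; the gripper's body (76 mm by 85 mm) begins 54 mm behind the grasp point. The pads swing forward as they close: fully open they stand 13 mm farther back than shut.
Start: joints at [1.313, 0.423, 1.63, -0, 1.089, -0.019], TCP at [0.148, 0.607, 0.253] pointing down, gripper open.
Joint ranges: [-3, 3], [-0.9, 2.11], [0.09, 2.58], [-1.31, 4.45], [0.11, 2.69], [-2.54, 2.54]. Speed limits (rad/s): [2.39, 2.39, 3.01, 3.14, 3.14, 3.14].

## Interface

Orientations are given as a rotation vector (axis times angle).
In Python, from rig import manip gives the robot as it stands. The module is installed in compiled form; this text tells all that it offers. Calls block until the motion is done:
- manip.move_to(position, orientation): joint-space move of the TCP to a pose.
- manip.servo_line(position, orientation=None, rate=0.15): straight line of the TCP; orientation=None keeps the orientation; rate is the mean speed in m/s.
- manip.set_joints(angles): joint-space move.
- manip.command_gripper(opening, f_grip=None): finger opening in m; f_grip is the grip in N (None keeps the last); returns when the fingers have stopped.
- manip.hold(seconds).
- manip.solve_ik(position, orientation): joint angles nearest the present ones, or None.
- manip.camera(name): name is "scene" or "side" or "wrist"; returns a dict with "image" (400x640x3 uint8, red, green, blue), "fx", "fy", "cx", "cy" (pixels), "cam_to_world" (4x4, takes a point from camera to world coordinates); the wrist camera has in their place "mount" (4x4, takes a point from camera to tool coordinates, whose origin is the TCP and whose axes are the flange's). Camera axes: x right, y down, z forward; pixel columns grow to the right and rows downward; lengths in m; the calibration is good to about 2 mm. The wrist camera is an equidistant fisheye: a pixel r from the principal point sees the ray r / f radians off the axis. A picture is of the moment at which its call begins: read the wrist's pose just before it. There is no depth.
A pose or a line that the arm cannot do raises manip.IKError and nothing moves.
- manip.sign_off(): hands the job in; it is judged then, once.
Readings, each from a call of its own:
- manip.get_time(): time.
- manip.get_joint_positions(): joint angles.
- manip.get_joint_vel(): joint speeds.
- manip.get_tau(): joint torques, N m.
- manip.get_position(): TCP position.
- manip.get_ee_rot(): TCP orientation.
- manip.get_contact_force(): force on the tool from outside, world axes, zero at the start.
- manip.get_torque(): the same for the moment, N m.
- manip.get_width(): finger opening in m.
- manip.get_grip_force(): force on a finger pad.
Only numpy, scipy, OpenCV 4.12 (cv2) and the standard library are available. Lean on these libraries where they do the work, as an engineer would, in place of code of your own. Each camera call takes 0.05 s, during which the arm holds its last target. There are 200 camera calls.

## Task

On the silversmith's bench, push the brass blank along the marking press's channel until it is home against the blue end stop, and only then press the round red ram head all the way down to its stop, hold it there a moment, and let it spring back up. Leave the blank lying home against the end stop, and leave the tools, tumbler and tray around the press where they are.

Things in the scene. Friction and masses are not known exactly. Their poses are not given: they have to be found in the camera images.
- press: Marking press, fixed: dark iron bed 260 x 130 mm, 22 mm thick. Origin on the bench under the ram's axis; +x = feed direction, towards the end stop; z up. Bed x = -175 to 85 mm; two rails 9 mm high (x = -140 to 45 mm) form a channel 54 mm wide about y = 0, open at -x. Posts at y = +-52 mm carry a bridge (x = +-21, y = +-65, z = 72 to 92 mm) and a 42 mm barrel up to z = 114 mm for the ram.
- stop_face (a point): Middle of the foot of the blue end stop's face towards the blank, at the bed's top (22 mm over the bench, 45 mm past the ram's axis along the press's +x). The stop is 74 mm wide and 16 mm high. The point's axes are those of the press.
- blank: Flat brass plate, 140 x 50 x 8 mm, about 0.45 kg, loose in the press's channel, sliding easily. Origin at the centre of its underside, x along its length, z up. At the start it is drawn back 35 to 70 mm from the end stop, its rear (-x) end free to be pushed; when home, its front end touches the stop and its rear end is 95 mm before the ram's axis.
- ram (a joint): Travel of the spring ram in m: 0 = up at rest, 0.025 = fully down on its stop. The spring pushes back with about 3 N at the top and 9 N at the bottom, then the stop is rigid; it returns by itself.
- ram_top (a point): Centre of the top of the ram's round red head (52 mm diameter, 18 mm thick), 160 mm over the bench when up, 135 mm when fully down; moves with the ram.
- file: Wooden-handled file, 200 mm long, lying on the bench beside the press on its +y side; origin under the middle; bystander.
- tumbler: Glass tumbler, 68 mm diameter, 85 mm high, on the bench on the press's -y side; origin at the centre of its foot; bystander.
- hammer: Hammer, 200 mm long, lying at a side of the bench; bystander.
- knife: Knife with a gilt handle, 190 mm long, lying at a side of the bench; bystander.
- doming_block: Wooden doming block, 90 x 90 x 60 mm, at a side of the bench; bystander.
- tray: Wooden tray, 170 x 110 x 35 mm, holding three finished brass plates, at a side of the bench; bystander.
There are look-alikes about, which are no part of the job. Of the things like the blank, leave any that is turquoise; of the rest the larger one is meant.

How it is judged:
By the outcome, as a careful person would: the job done as asked, in the order asked, and still so for the second after the job is handed in, with the robot touching nothing.
It also fails if it takes over 42 s, if anything falls off the work surface, if the arm or the gripper's body presses on something with over 40 N, if the wrist force passes 120 N, or if a joint passes its speed limit or range.

## Working session

There is one attempt and no reset: what is moved stays moved. The work goes in short steps, each a Python script; the robot and the scene stay as the last script left them, time stands still between calls to the robot, and variables do not carry over. Pictures are saved under pics/ and viewed, at most 10 in all, crops included, and the job is handed in when it is done.

```bash
mkdir -p pics; python3 - <<'E'
from rig import manip
import cv2,numpy as np,pickle
d={}
for n in("scene","side"):
    c=manip.camera(n);d[n]=c;cv2.imwrite(f"pics/{n}0.png",c["image"][:,:,::-1])
    print(n,c["fx"],c["cx"],c["cy"],np.round(c["cam_to_world"],3).tolist())
pickle.dump(d,open("c0.pkl","wb"))
print(manip.get_time(),manip.get_ee_rot())
E
```

```text
scene 511.7851888267536 320.12908463106896 201.53603427664063 [[0.834, 0.384, -0.396, 1.174], [0.551, -0.606, 0.574, -0.867], [-0.02, -0.697, -0.717, 1.218], [0.0, 0.0, 0.0, 1.0]]
side 474.7046353864905 318.9891250579845 195.50516770090647 [[0.682, -0.467, 0.563, -0.424], [-0.731, -0.415, 0.542, -0.952], [-0.019, -0.781, -0.624, 1.213], [0.0, 0.0, 0.0, 1.0]]
0.1 [-3.74133928e-01 -3.11901344e+00  2.17323014e-03]
```

View pics/scene0.png

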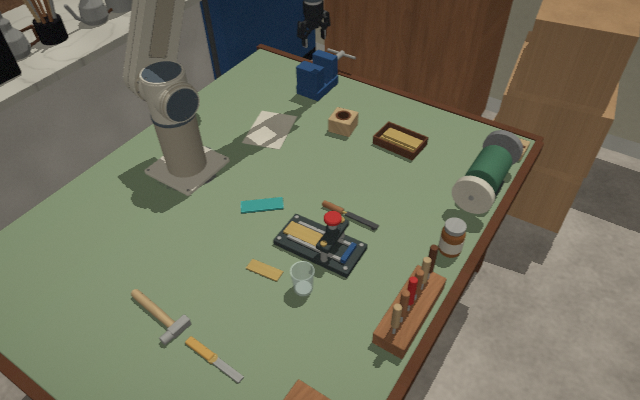

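View pics/side0.png

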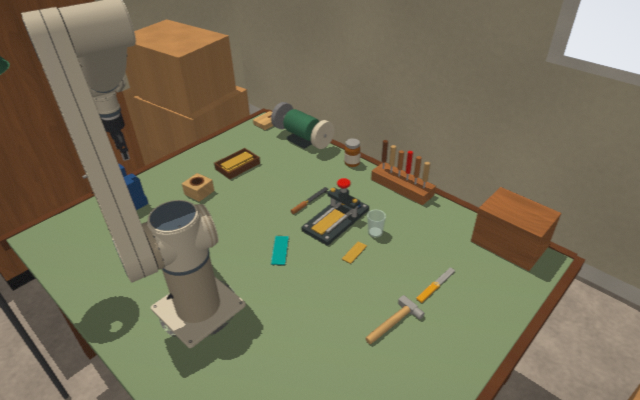

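Scene view: the press is at (320,243). Candidates for the blank are brass in the channel (303,233), small loose brass plate (265,270), turquoise plate (262,205) and the tray plates (400,140). I choose the one in the channel and will check it in a close crop.

```bash
cat > h.py <<'E'
import cv2,numpy as np
def ray(c,p):
    T=c["cam_to_world"];d=T[:3,:3]@[(p[0]-c["cx"])/c["fx"],(p[1]-c["cy"])/c["fy"],1]
    return T[:3,3],d/np.linalg.norm(d)
def plane(c,p,z):
    o,d=ray(c,p);return o+d*(z-o[2])/d[2]
def tri(rs):
    A=sum(np.eye(3)-np.outer(d,d) for o,d in rs);b=sum((np.eye(3)-np.outer(d,d))@o for o,d in rs)
    return np.linalg.solve(A,b)
def blobs(im,lo,hi,roi):
    x0,y0,x1,y1=roi;h=cv2.cvtColor(im[y0:y1,x0:x1],cv2.COLOR_RGB2HSV)
    m=cv2.inRange(h,lo,hi);cs,_=cv2.findContours(m,cv2.RETR_EXTERNAL,cv2.CHAIN_APPROX_NONE)
    cs=[k+[[x0,y0]] for k in cs if cv2.contourArea(k)>8];return sorted(cs,key=cv2.contourArea,reverse=True)
E
python3 - <<'E'
import pickle;from h import *
d=pickle.load(open("c0.pkl","rb"))
roi={"scene":(265,200,380,285),"side":(290,165,385,250)}
ims=[]
for n in roi:
    c=d[n];im=c["image"];x0,y0,x1,y1=roi[n]
    k=5 if n=="scene" else 4
    ims.append(cv2.resize(im[y0:y1,x0:x1],(400,400*(y1-y0)//(x1-x0)),interpolation=cv2.INTER_CUBIC)[:295])
    for nm,lo,hi,z in(("red",(0,170,90),(6,255,255),.16),("red2",(174,170,90),(180,255,255),.16),("blue",(105,120,40),(125,255,255),.038),("brass",(12,110,110),(28,255,255),.03)):
        for b in blobs(im,lo,hi,roi[n])[:3]:
            r=cv2.minAreaRect(b);print(n,nm,cv2.contourArea(b),np.round(r[0],1),np.round(r[1],1),round(r[2]),np.round(plane(c,r[0],z),3), [np.round(plane(c,q,z)[:2],3).tolist() for q in cv2.boxPoints(r)])
h=max(i.shape[0] for i in ims)
ims=[cv2.copyMakeBorder(i,0,h-i.shape[0],0,0,0) for i in ims]
cv2.imwrite("pics/crop1.png",np.hstack(ims)[:,:,::-1])
E
```

```text
scene red 184.0 [332. 218.] [14. 16.] 90 [ 0.652 -0.055  0.16 ] [[0.619, -0.045], [0.657, -0.021], [0.685, -0.065], [0.648, -0.089]]
scene blue 107.5 [347.6 252.6] [ 5.9 23. ] 36 [ 0.705 -0.053  0.038] [[0.697, -0.091], [0.693, -0.01], [0.712, -0.014], [0.715, -0.094]]
scene brass 418.0 [302.6 232.8] [37.4 13.3] 23 [ 0.545 -0.056  0.03 ] [[0.491, -0.084], [0.475, -0.034], [0.599, -0.027], [0.612, -0.076]]
scene brass 161.5 [271.7 272.6] [18.8 11.3] 22 [ 0.556 -0.226  0.03 ] [[0.534, -0.248], [0.521, -0.212], [0.579, -0.204], [0.59, -0.24]]
scene brass 64.5 [334.7 206.6] [25.  4.] 27 [0.569 0.091 0.03 ] [[0.527, 0.084], [0.523, 0.101], [0.61, 0.097], [0.614, 0.081]]
side red 83.5 [343.  182.5] [ 9. 12.] 90 [ 0.64  -0.052  0.16 ] [[0.647, -0.017], [0.676, -0.051], [0.634, -0.086], [0.605, -0.053]]
side brass 315.5 [327.3 220.7] [11.9 34.2] 50 [ 0.553 -0.052  0.03 ] [[0.485, -0.029], [0.644, -0.017], [0.623, -0.074], [0.468, -0.084]]
side brass 79.5 [380.  169.5] [13.9  9.8] 27 [0.946 0.001 0.03 ] [[0.915, 0.022], [0.979, 0.048], [0.977, -0.02], [0.914, -0.044]]
side brass 72.5 [358.  245.5] [ 7. 16.] 90 [ 0.528 -0.22   0.03 ] [[0.523, -0.188], [0.561, -0.23], [0.533, -0.252], [0.496, -0.211]]
```

View pics/crop1.png

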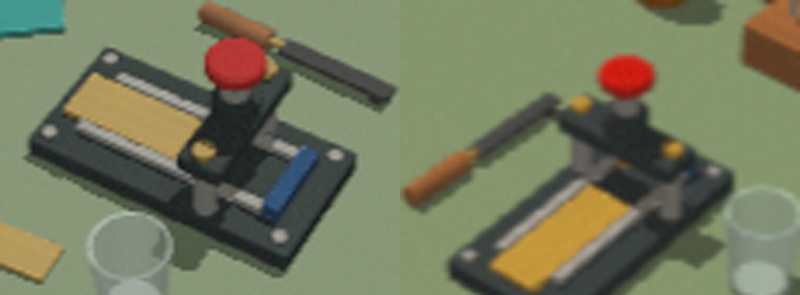

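The crop confirms it: large brass plate lies between the rails under the red ram head, with the blue stop beyond. I'll move above the rear end and measure with the wrist camera.

```bash
python3 - <<'E'
from rig import manip
import cv2,numpy as np,pickle
manip.command_gripper(0.0)
manip.move_to([0.45,-0.055,0.28],[np.pi,0,0])
p,r=manip.get_position(),manip.get_ee_rot();c=manip.camera("wrist")
c["p"],c["r"]=p,r;pickle.dump(c,open("w1.pkl","wb"));cv2.imwrite("pics/w1.png",c["image"][:,:,::-1])
print(p,r,manip.get_time(),np.round(manip.get_joint_positions(),2),c["fx"],c["cx"],c["cy"],np.round(c["mount"],3).tolist(),manip.get_contact_force())
E
```

```text
[ 0.45020008 -0.05449558  0.27997568] [-3.14145903e+00 -1.90516852e-03 -5.55347099e-05] 3.4917 [-0.15  0.13  1.97  0.    1.04  1.42] 309.70691628693146 319.4212939014735 195.80745896424858 [[-0.0, -0.962, -0.274, 0.069], [1.0, 0.0, -0.0, -0.0], [0.0, -0.274, 0.962, -0.121], [0.0, 0.0, 0.0, 1.0]] [-0.08948782 -0.28194188 -0.996257  ]
```

View pics/w1.png

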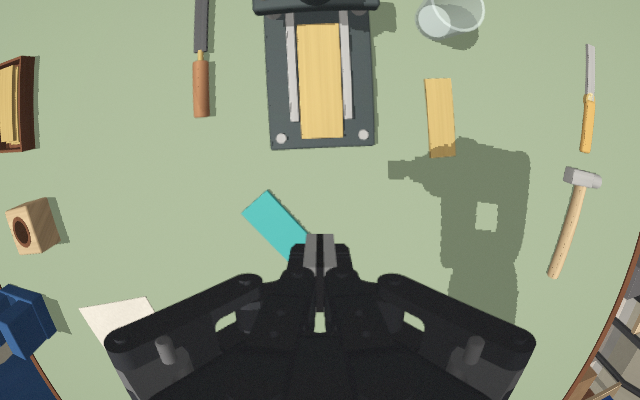

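The wrist view shows the blank (320,80) in the channel, its rear edge at row ~138, and the bed's rear corners near (272,149) and (376,144). The turquoise plate (275,225) and the small brass plate (440,118) are the look-alikes.

```bash
cat >> h.py <<'E'
from scipy.spatial.transform import Rotation as R
def wplane(c,p,z):
    u=np.array([p[0]-c["cx"],p[1]-c["cy"]])/c["fx"];th=np.linalg.norm(u)
    d=np.append(u/th*np.sin(th),np.cos(th));M=c["mount"];W=R.from_rotvec(c["r"]).as_matrix()
    o=W@M[:3,3]+c["p"];d=W@M[:3,:3]@d
    return (o+d*(z-o[2])/d[2])[:2]
E
python3 - <<'E'
import pickle;from h import *
c=pickle.load(open("w1.pkl","rb"));im=c["image"]
b=blobs(im,(12,70,110),(28,255,255),(285,18,355,160))[0]
P=np.array([wplane(c,q[0],.030) for q in b])
r=cv2.minAreaRect((P*1000).astype(np.float32));print("blank mm",r,cv2.boxPoints(r).round(1).tolist())
# rail lines/bed edges: dark mask
h=cv2.cvtColor(im,cv2.COLOR_RGB2HSV);roi=(240,12,400,170)
m=cv2.inRange(h[:,:,2],0,95);g=cv2.cvtColor(im,cv2.COLOR_RGB2GRAY)
L=[];Rr=[]
for y in range(30,140,4):
    row=m[y,240:400];x=np.flatnonzero(row)+240
    a=[k for k in x if m[y,k:k+5].all()][0];e=[k for k in x if m[y,k-4:k+1].all() and k<382][-1]
    L.append(wplane(c,(a,y),.022));Rr.append(wplane(c,(e,y),.022))
for n,S in(("L",L),("R",Rr)):
    S=np.array(S);k,q=np.polyfit(S[:,0],S[:,1],1);print(n,"yaw",np.arctan(k),"y@0.5",k*.5+q,"res",(S[:,1]-k*S[:,0]-q).std(),S[[0,-1]].round(4).tolist())
for q in((281,139),(364,135),(272,149.5),(376,144.5)):print(q,wplane(c,q,.022).round(4))
d=pickle.load(open("c0.pkl","rb"));rs=[]
for n,ro in(("scene",(265,200,380,285)),("side",(290,165,385,250))):
    k=blobs(d[n]["image"],(0,170,90),(8,255,255),ro)[0];e=cv2.fitEllipse(k);print(n,e);rs.append(ray(d[n],e[0]))
print("head centroid",tri(rs))
E
```

```text
blank mm ((556.3014526367188, -54.011474609375), (140.35340881347656, 51.32933044433594), 2.3340580463409424) [[485.1000061035156, -31.200000762939453], [487.20001220703125, -82.5], [627.5, -76.80000305175781], [625.4000244140625, -25.5]]Traceback (most recent call last):
  File "<stdin>", line 12, in <module>
IndexError: list index out of range
```

```bash
python3 - <<'E'
import pickle;from h import *
c=pickle.load(open("w1.pkl","rb"));im=c["image"].astype(int)
# bed edges: background is green (G-R... ) -> strongest gradient of green channel
L=[];Rr=[]
for y in range(30,136,4):
    g=np.convolve(im[y,:,1],[1,1,0,-1,-1],'same')
    L.append(wplane(c,(255+np.abs(g[255:279]).argmax(),y),.022));Rr.append(wplane(c,(360+np.abs(g[360:386]).argmax(),y),.022))
for n,S in(("L",L),("R",Rr)):
    S=np.array(S);k=np.median(np.diff(S[:,1])/np.diff(S[:,0]));k,q=np.polyfit(S[:,0],S[:,1],1);print(n,"yaw deg",np.degrees(np.arctan(k)),"y@.5",k*.5+q,"res",(S[:,1]-k*S[:,0]-q).std())
for q in((281,139),(364,135),(272,149.5),(376,144.5)):print(q,wplane(c,q,.022).round(4))
d=pickle.load(open("c0.pkl","rb"));rs=[]
for n,ro in(("scene",(265,200,380,285)),("side",(290,165,385,250))):
    k=blobs(d[n]["image"],(0,170,90),(8,255,255),ro)[0];e=cv2.fitEllipse(k);print(n,np.round(e[0],1),e[1]);rs.append(ray(d[n],e[0]))
print("head centroid",tri(rs))
E
```

```text
L yaw deg 2.8490222570804757 y@.5 0.008242016351310437 res 0.00039059675823085424
R yaw deg 0.44096104054580515 y@.5 -0.12201227057062802 res 0.0037350731477966584
(281, 139) [ 0.4843 -0.0067]
(364, 135) [ 0.4895 -0.1086]
(272, 149.5) [0.4714 0.0048]
(376, 144.5) [ 0.478 -0.124]
scene [332.3 217.9] (14.259541511535645, 16.723745346069336)
side [343.3 182.6] (9.106376647949219, 11.951684951782227)
head centroid [ 0.64850874 -0.04705259  0.15147577]
```

```bash
cat >> h.py <<'E'
YAW=np.radians(2.75);AX=np.array([.649,-.0505])
f=np.array([np.cos(YAW),np.sin(YAW)]);s=np.array([-f[1],f[0]])
ROT=(R.from_euler('z',YAW)*R.from_rotvec([np.pi,0,0])).as_rotvec()
def w(x,y,z):return [*(AX+x*f+y*s),z]
def px(p):return np.array([(p[:2]-AX)@f,(p[:2]-AX)@s])
E
python3 - <<'E'
from rig import manip
from h import *
manip.move_to(w(-.205,0,.13),ROT)
manip.servo_line(w(-.205,0,.047),ROT,rate=.12)
f0=np.array(manip.get_contact_force());print("base",f0,manip.get_position())
F=lambda:(np.array(manip.get_contact_force())-f0)
x=-.205
for X in(-.18,-.16,-.14,-.122):
    manip.servo_line(w(X,0,.047),rate=.08);print(X,F().round(1),px(manip.get_position()).round(4))
    if np.linalg.norm(F())>12:break
else:
    while X<-.092:
        X+=.001;manip.servo_line(w(X,0,.047),rate=.03);q=F();print(round(X,4),q.round(1))
        if np.linalg.norm(q)>8:break
print(px(manip.get_position()),manip.get_position(),manip.get_time())
E
```

```text
base [0.35344834 0.37560284 0.71611411] [ 0.44494589 -0.06042783  0.04774453]
-0.18 [-0.2 -0.2 -0.1] [-0.1796  0.    ]
-0.16 [-1.  -0.5 -0.6] [-0.1598  0.    ]
-0.14 [-0.5 -0.2 -0.4] [-0.1397 -0.    ]
-0.122 [-0.8 -1.4 -0.9] [-0.1216 -0.    ]
-0.121 [-0.4 -0.6 -1.1]
-0.12 [-1.4  0.  -0.3]
-0.119 [-1.4  0.1 -1.5]
-0.118 [-1.  -1.6 -1.4]
-0.117 [-1.1 -2.  -0.4]
-0.116 [-1.3 -0.6 -0.7]
-0.115 [-1.2  0.2 -1.5]
-0.114 [-2.  -0.3 -1.5]
-0.113 [-1.5 -1.1 -1.1]
-0.112 [-1.3 -0.2 -1.1]
-0.111 [-1.5 -1.4 -1.3]
-0.11 [ 0.1 -0.4  0.2]
-0.109 [-0.7  0.1 -1.6]
-0.108 [-1.  -1.3 -1.3]
-0.107 [-1.6 -0.7 -0.9]
-0.106 [-4.5  0.2  0.5]
-0.105 [-6.7 -0.8  1.8]
-0.104 [-9.  -1.1  4.2]
[-0.10642907  0.00020531] [ 0.54268364 -0.05540119  0.0465415 ] 11.125
```

Contact force rises exactly at the predicted home position (finger centre at −0.106). Next I retreat and check.

```bash
python3 - <<'E'
from rig import manip
from h import *
import pickle
manip.servo_line(w(-.125,0,.047),rate=.1)
manip.servo_line(w(-.15,0,.25),rate=.25)
p,r=manip.get_position(),manip.get_ee_rot();c=manip.camera("wrist");c["p"],c["r"]=p,r
im=c["image"];cv2.imwrite("pics/w2.png",im[:,:,::-1])
pickle.dump(c,open("w2.pkl","wb"))
for b in blobs(im,(12,70,110),(28,255,255),(270,0,370,240))[:2]:
    P=np.array([px(wplane(c,q[0],.030)) for q in b]);print(cv2.contourArea(b),P.min(0),P.max(0))
print(manip.get_time())
E
```

```text
3382.0 [-0.09551624 -0.02490184] [-0.01316197  0.02593924]
12.5
```

View pics/w2.png

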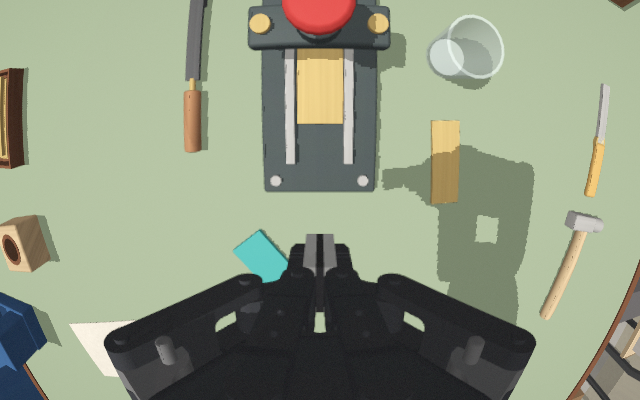

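The picture shows the blank's rear end at (320,124). That measures as press x = −95.5 mm, i.e. home, and the ram head is centred on the press. Pressing now.

```bash
python3 - <<'E'
from rig import manip
from h import *
import pickle
manip.servo_line(w(0,0,.215),rate=.2)
f0=np.array(manip.get_contact_force());F=lambda:np.array(manip.get_contact_force())-f0
for z in(.186,.176,.168,.162):
    manip.servo_line(w(0,0,z),rate=.05);print(z,F().round(1),manip.get_position()[2].round(4))
while z>.148:
    z-=.001;manip.servo_line(w(0,0,z),rate=.03);q=F();print(round(z,3),q.round(1),manip.get_position()[2].round(4))
    if q[2]>24:break
manip.hold(.8);print("held",F().round(1),manip.get_position())
c=manip.camera("scene");cv2.imwrite("pics/down.png",c["image"][:,:,::-1])
manip.servo_line(w(0,0,.2),rate=.06);print(F().round(1))
manip.servo_line(w(-.15,0,.25),rate=.2)
p,r=manip.get_position(),manip.get_ee_rot();c=manip.camera("wrist");c["p"],c["r"]=p,r
im=c["image"];cv2.imwrite("pics/w3.png",im[:,:,::-1])
for b in blobs(im,(12,70,110),(28,255,255),(270,0,370,240))[:1]:
    P=np.array([px(wplane(c,q[0],.030)) for q in b]);print(P.min(0),P.max(0))
print(manip.get_time())
E
```

```text
0.186 [ 0.1  0.3 -0.2] 0.186
0.176 [ 2.4 -0.4  2.4] 0.1764
0.168 [1.5 1.1 5. ] 0.1687
0.162 [1.1 0.4 6.3] 0.1629
0.161 [ 1.6 -0.1  6.2] 0.1621
0.16 [0.2 0.  6.7] 0.1612
0.159 [ 1.6 -0.5  6.2] 0.1602
0.158 [0.8 0.8 7.5] 0.1592
0.157 [ 1.  -0.1  7.8] 0.1582
0.156 [-0.1  0.7  8.2] 0.1573
0.155 [-1.6  0.2 12.6] 0.157
0.154 [-5.5 -0.2 19.9] 0.157
0.153 [-6.1  0.1 26.7] 0.1569
held [-7.1  0.8 26.4] [ 0.64973152 -0.05059154  0.1569133 ]
[-1.1  0.1 -0.7]
[-0.09487445 -0.02436213] [-0.01255466  0.02579491]
20.1
```

View pics/w3.png

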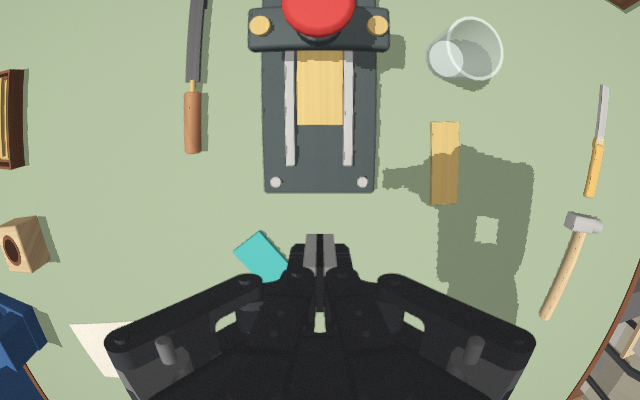

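The ram hit its rigid stop at tip height 0.135 as expected, then sprang back. The head is up at (320,15), the blank's rear is still at row 124 (home), and nothing else moved.

```bash
python3 -c "
from rig import manip
print(manip.sign_off())"
```

```text
the job is handed in; nothing more can be done
None
```

The job is handed in: the blank is home against the end stop, and the ram was then pressed to its stop, held 0.8 s and released. The last wrist view shows it back up and nothing around the press moved; robot time was about 20 s of the 42 s allowed.

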